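# Click the condenser turret on by four stops

### The job

Bring the right ring of the condenser turret into place: with a fingertip against its orange pin, gently push the silver turret round clockwise (seen from above) by exactly four clicks, so that it finishes seated in the fourth stop from where it started. Do not pinch or lift anything, leave the lenses and other things round about where they stand, and finish with the hand clear.

Things in the scene. Friction and masses are not known exactly. Their poses are not given: they have to be found in the camera images.
- stand: Cream round stand fixed to the bench, foot 112 mm wide; carries the turret. Place and yaw vary. Origin: centre of its underside, on the bench, below the turret's upright axis. x axis: towards a small index post with a red line just outside the turret's rim (52 to 68 mm from the axis, top 48 mm above the bench).
- turret (a joint): Turret angle (rad), growing clockwise seen from above. 12 click stops a turn, 30 degrees (0.524 rad) apart; it starts at rest in the stop that reads 0. Pushing the pin takes about 5 N to leave a stop. Halfway to the next stop (15 degrees) the disc snaps on by itself into it, ahead of the finger; let go before halfway, it springs back. End stops at -1.3 and 4.2 rad.
- pin_top (a point): Top centre of the orange finger pin: upright, round, 10 mm across, 24 mm tall (62 to 86 mm above the bench), fixed on the turret 36 mm from its axis and turning with it. At joint 0 it stands at -120 degrees from the stand's x axis (counter-clockwise positive); each click carries it 30 degrees clockwise. Push it sideways along its circle.
- turret_centre (a point): Centre of the top face of the turret, on its axis, 62 mm above the bench. The turret is a level aluminium disc with knurled rim, 92 mm wide, 12 mm thick, with 12 small windows and a black hub 26 mm wide that rises 4 mm above the face.
- objective_a: microscope objective standing nose down, steel barrel with brass and black bands, 29 mm wide, 46 mm tall; loose bystander, to be left alone. Origin: centre of its underside.
- objective_b: microscope objective standing nose down, steel with brass and black bands, 27 mm wide, 40 mm tall; loose bystander, to be left alone. Origin: centre of its underside.
- objective_c: microscope objective standing nose down, steel with brass and blue bands, 33 mm wide, 52 mm tall; loose bystander, to be left alone. Origin: centre of its underside.
- objective_d: microscope objective standing nose down, steel with brass and yellow bands, 25 mm wide, 36 mm tall; loose bystander, to be left alone. Origin: centre of its underside.
- eyepiece: black eyepiece standing on its narrow end, 36 mm wide, 60 mm tall; loose bystander, to be left alone. Origin: centre of its underside.
- cleaner: closed jar of lens cleaner with blue cap, 52 mm wide, 110 mm tall; loose bystander, to be left alone. Origin: centre of its underside.
- screwdriver: screwdriver lying flat, 160 mm long; loose bystander, to be left alone. Origin: a point along its length, on the bench.
Mind the look-alikes: they are no part of the job. Leave any blue or brown look-alike of the stand alone.

How it is judged:
By the outcome, as a careful person would: the job done as asked, in the order asked, and still so for the second after the job is handed in, with the robot touching nothing.
It also fails if it takes over 48 s, if anything falls off the work surface, if the arm or the gripper's body presses on something with over 40 N, if the wrist force passes 120 N, or if a joint passes its speed limit or range.

### The arm

A 6-joint arm with a two-finger parallel gripper is mounted at the origin on the work surface. World frame = base frame: x ahead of the robot, y to its left, z up, the work surface at z = 0. Lengths are in m, angles in degrees, forces in N, time in s.
With the tool pointing down it reaches from about 0.225 to 0.725 m from the base axis. Payload 3.1 kg.
Tool frame: the origin (TCP) lies midway between the tips of the shut fingers; the grasp point (between the pads) lies manip.tcp_to_grasp behind it (manip.tcp_to_grasp is the distance from the TCP to the grasp point, in m); z points along the fingers, y is the direction in which the jaws open and shut (so a half turn about z gives the same grasp; the last joint's range is limited). The gripper opens to 85 mm and grips with 20 to 120 N. Pads are 22 mm wide; open, the fingers measure 114 mm over their backs; the gripper's body (76 mm by 85 mm) begins 54 mm behind the grasp point. The pads swing forward as they close: fully open they stand 13 mm farther back than shut.
Start: joints at [60.401, 2.75, 5.684, 92.934, 0, 82.678], TCP at [0.199, 0.486, 0.231] pointing down, gripper open.
Joint ranges: [-166.93, 166.93], [-56.73, 111.36], [-69.38, 81.34], [-121.58, 131.49], [-85.45, 84.26], [-180, 180]. Speed limits (degrees/s): [159.86, 159.86, 180, 180, 180, 180].

### API

Orientations are given as [roll, pitch, yaw] about the fixed x, y, z axes, in that order (R = Rz(yaw) Ry(pitch) Rx(roll)).
In Python, from cell import manip gives the robot as it stands.
- The arm moves only by the tool servo_tool, never from a script. Its argument "steps" is text: rows parted by semicolons, each of 4 numbers parted by spaces: the shift along the tool's x, y, z in units of 50 mm (1.0 is 50 mm), then the turn about the tool's z in units of 6 degrees (1.0 is 6 degrees). In form: x y z turn; .... A call has 1 to 20 rows; each row is the pose to reach, as a shift and turn from the pose commanded when the call began, along the tool's axes at that moment; what a row does not reach only later rows make up. A row lasts 1/10 s, in which the tool goes at most 50 mm and 8.59 degrees, less where a joint would pass 70% of its speed; a pose out of reach is approached as far as the arm can. A call with a gripper value outside its range is refused whole. "gripper" is the opening, from 0 (shut) to 1 (fully open), set as the call begins (left out, the last holds). The fingers move at their own pace and stop on an object; "force" is the grip in N (left out, the last holds). Time passes only in rows, so rows that repeat a pose let the fingers close. It gives the time, the measured TCP pose, the force and the opening at its end, in the units of the state.
- manip.state(): the state, without advancing time (a new reading comes with each control period).
- manip.grab_frame(name): name is "side" or "top"; returns the picture (480x640x3 uint8, blue, green, red); there is no depth.
- manip.camera_params(name): a dict with "fov_y" (degrees; the focal length in pixels is half the picture's height over the tangent of half this angle, whatever the lens; pixels are square), "cx", "cy" (the principal point, pixels), "extrinsics" (4x4, takes a point from camera to world coordinates). Camera axes: x right, y down, z forward; pixel columns grow to the right and rows downward; lengths in m; the calibration is good to about 2 mm. A picture is of the moment at which its call begins. camera_params takes no time and is no camera call.
- manip.hand_in(): hands the job in, once; it reports no verdict.
Trained networks look in the newest picture that a camera, given by its name, has taken for a name from the list of things; names that differ only in an ending like _2 or _b are one class to them, and where a whole thing is asked for, a point or a joint stands for the part that bears it (a point fixed in the world has none). Each returns a list of dicts, best first, with "confidence" (0 to 1); they miss things now and then, are a little off and sometimes report something else, mostly with a low value. They report only what shows in the picture. A call takes as long as a camera call. They do not tell look-alikes from the thing itself.
- manip.recognise(camera, query): "location" ([column, row] in pixels, amid what is visible of it).
- manip.trace(camera, query): "region" (480x640 bool, what is visible of it) and "location" ([column, row] in pixels, amid what is visible of it).
The state is a dict: "time": time; "joints": joint angles; "dq": joint speeds; "effort": joint torques, N m; "eef_pos": TCP position; "tool_rot": TCP orientation; "contact_force": force on the tool from outside, world axes, zero at the start; "moment": the same for the moment, N m; "finger_gap": opening from 0.0 (shut) to 1.0 (fully open).
Only numpy, scipy, OpenCV 4.12 (cv2) and the standard library are available. Lean on these libraries where they do the work, as an engineer would, in place of code of your own. Each camera call takes 0.05 s, during which the arm holds its last target. There are 200 camera calls.

## Working session

There is one attempt and no reset: what is moved stays moved. The work goes in short steps, Python scripts to look and compute and a tool call to move; the robot and the scene stay as the last step left them, time stands still between calls to the robot, and variables do not carry over. Pictures are saved under pics/ and viewed, about 8 in all and at most 12, crops included, and the job is handed in when it is done.

Besides the shell and the picture viewer there is one more tool, called after "Call:" by a JSON object that holds its "method" and its "body". servo_tool: Moves the arm, as the interface text tells. Its arguments: {"type":"object","properties":{"steps":{"type":"string"},"gripper":{"type":"number"},"force":{"type":"number"}},"required":["steps"]}

```bash
mkdir -p pics; ls
python3 - <<'E'
from cell import manip
import cv2
print(manip.state())
for c in("top","side"):
    cv2.imwrite(f"pics/{c}0.png",manip.grab_frame(c)); print(c,manip.camera_params(c))
    for q in("stand","turret","pin_top","turret_centre"):
        print(q,[(d["confidence"],d["location"]) for d in manip.recognise(c,q)])
E
```

```text
pics
{'time': 0.0, 'joints': array([ 6.04009773e+01,  2.79265907e+00,  5.59043906e+00,  9.29329430e+01,
       -2.01703219e-04,  8.26775687e+01]), 'dq': array([-0.07398411, -0.08573383, -0.08578884,  0.0149804 ,  0.02177183,
       -0.01862405]), 'effort': array([ 6.83142462e-04, -3.38781023e+01,  3.20016289e+01,  2.03428895e-02,
       -9.68569839e-05,  6.29305248e-06]), 'eef_pos': array([0.19872337, 0.48527314, 0.230109  ]), 'tool_rot': array([-1.79865914e+02, -1.70268518e-02,  1.57723389e+02]), 'contact_force': array([-0.13360141, -0.76412269,  0.10579213]), 'moment': array([0.00529021, 0.022719  , 0.01056268]), 'finger_gap': 0.997341171039458}
top {'fov_y': 50.538152076555974, 'cx': 320.8081472671331, 'cy': 239.27824699157856, 'extrinsics': array([[-0.02206673, -0.99643238,  0.08145907,  0.4310474 ],
       [-0.99970145,  0.02113708, -0.01225738, -0.03699958],
       [ 0.01049184, -0.08170523, -0.99660131,  1.30069266],
       [ 0.        ,  0.        ,  0.        ,  1.        ]])}
stand [(0.78, [349.8, 193.1]), (0.78, [200.8, 181.2]), (0.72, [281.6, 223.1])]
turret [(0.95, [278.
[... 224 characters left out ...]
])]
side {'fov_y': 43.76848312931746, 'cx': 313.80142101236453, 'cy': 239.06168404009506, 'extrinsics': array([[-0.97983212, -0.13716866,  0.14530578,  0.31567528],
       [-0.19980197,  0.66212828, -0.72226402,  1.01772335],
       [ 0.00286093, -0.73672987, -0.67618113,  1.05392028],
       [ 0.        ,  0.        ,  0.        ,  1.        ]])}
stand [(0.83, [210.8, 329.3]), (0.81, [284.3, 272.9]), (0.76, [271.5, 222.1])]
turret [(0.88, [211.5, 320.2]), (0.71, [283.7, 262.5]), (0.59, [270.9, 214.3])]
pin_top [(0.91, [207.1, 322.5]), (0.82, [266.2, 213.5]), (0.62, [283.0, 268.1]), (0.19, [300.3, 310.8])]
turret_centre [(0.93, [283.8, 263.4]), (0.88, [211.2, 322.8]), (0.59, [269.7, 211.8])]
```

View pics/top0.png

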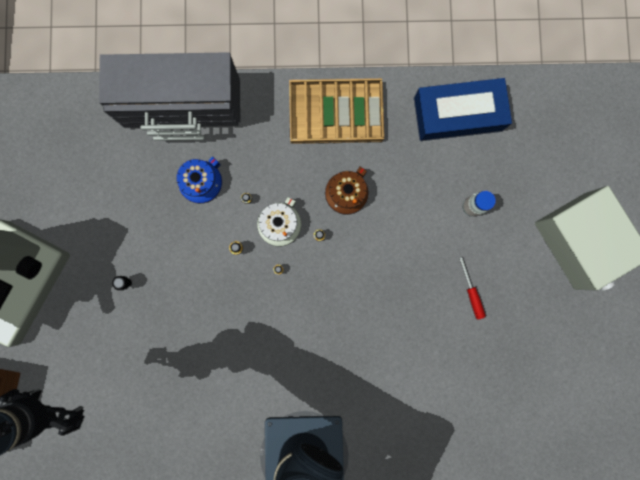

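View pics/side0.png

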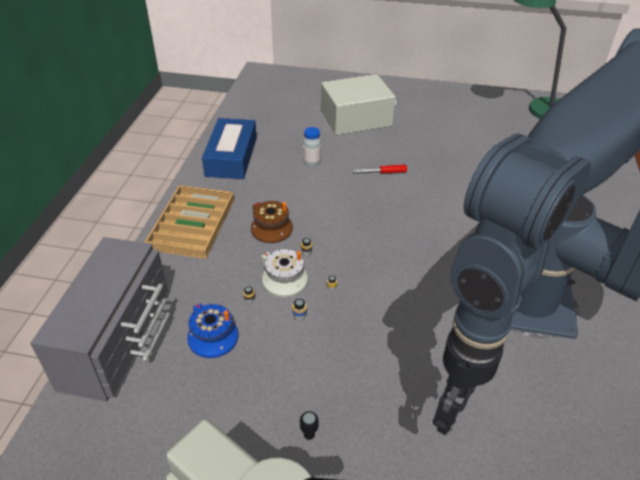

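The candidates in the top picture are the blue stand (200,180), the cream/silver one (279,222) and the brown one (348,190). In the side picture they are at (211,325), (284,268) and (271,218). By the description it is the cream one, with four small objectives around it. I'll check that in a close crop and measure it.

```bash
cat > h.py <<'E'
import numpy as np, cv2
from cell import manip
def cam(c):
    p=manip.camera_params(c); f=240/np.tan(np.radians(p["fov_y"]/2)); return p,f,np.array(p["extrinsics"])
def at_z(c,uv,z):
    p,f,E=cam(c); d=E[:3,:3]@[(uv[0]-p["cx"])/f,(uv[1]-p["cy"])/f,1]; o=E[:3,3]; return o+d*(z-o[2])/d[2]
def proj(c,X):
    p,f,E=cam(c); q=E[:3,:3].T@(np.array(X,float)-E[:3,3]); return np.array([p["cx"]+f*q[0]/q[2],p["cy"]+f*q[1]/q[2]])
def crop(c,u,v,w,h,s,name):
    im=manip.grab_frame(c); k=cv2.resize(im[v:v+h,u:u+w],None,fx=s,fy=s,interpolation=cv2.INTER_CUBIC); return im,k
def orange(im,u,v,r,c):
    h=cv2.cvtColor(im,cv2.COLOR_BGR2HSV); m=cv2.inRange(h,(3,150,140),(16,255,255)); k=np.zeros_like(m); cv2.circle(k,(u,v),r,255,-1)
    return m&k
E
python3 - <<'E'
from h import *
im,a=crop("top",225,180,110,100,4,"")
im2,b=crop("side",240,220,110,100,4,"")
cv2.imwrite("pics/c1.png",cv2.resize(np.hstack([a,b]),(800,364)))
for c,I,u,v in(("top",im,280,222),("side",im2,285,268)):
    m=orange(I,u,v,28,c); ys,xs=np.nonzero(m); print(c,len(xs),xs.mean(),ys.mean(),xs.min(),xs.max(),ys.min(),ys.max())
for c,l,n in(("top",(278.5,222),"t"),("side",(284,263),"t")): print(c,at_z(c,l,.06))
for c in("top","side"):
  for q in("objective_a","eyepiece","turret_centre","pin_top"):
    print(c,q,[(d["confidence"],d["location"],at_z(c,d["location"],{"o":.022,"e":.03,"t":.062,"p":.086}[q[0]])[:2].round(3)) for d in manip.recognise(c,q)])
  for d in manip.trace(c,"turret"):
    ys,xs=np.nonzero(d["region"]); print("turret",d["confidence"],len(xs),xs.min(),xs.max(),ys.min(),ys.max())
E
```

```text
top 6 284.1666666666667 233.16666666666666 283 285 232 234
side 23 298.69565217391306 254.43478260869566 297 300 251 258
top [0.57717846 0.05057645 0.06      ]
side [0.5813649  0.05206444 0.06      ]
top objective_a [(0.65, [233.8, 249.6], array([0.514, 0.167])), (0.57, [277.8, 270.9], array([0.458, 0.057])), (0.4, [245.5, 196.4], array([0.649, 0.136]))]
top eyepiece [(0.62, [122.4, 280.8], array([0.442, 0.442]))]
top turret_centre [(0.74, [197.2, 178.2], array([0.69 , 0.249])), (0.58, [275.7, 221.3], array([0.579, 0.057])), (0.56, [346.7, 186.9], array([ 0.661, -0.119]))]
top pin_top [(0.98, [198.3, 183.2], array([0.672, 0.241])), (0.75, [348.8, 190.5], array([ 0.647, -0.122])), (0.73, [278.8, 224.6], array([0.568, 0.048]))]
turret 0.96 1112 259 296 203 240
turret 0.85 1099 329 366 171 207
turret 0.8 1150 175 213 159 195
side objective_a [(0.65, [300.4, 310.5], array([0.519, 0.156])), (0.64, [250.7, 292.5], array([0.644, 0.125])), (0.6, [303.9, 246.6], array([ 0.556, -0.052])), (0.53, [330.9, 283.7], array([0.467, 0.06 ]))]
side eyepiece [(0.76, [306.4, 427.1], array([0.445, 0.441]))]
side turret_centre [(0.82, [269.8, 215.3], array([ 0.657, -0.107])), (0.7, [208.8, 326.5], array([0.692, 0.271])), (0.56, [281.7, 264.9], array([0.585, 0.061]))]
side pin_top [(0.75, [267.2, 212.7], array([ 0.658, -0.088])), (0.69, [208.7, 325.1], array([0.684, 0.286])), (0.57, [286.3, 268.1], array([0.565, 0.092]))]
turret 0.9 1248 188 231 304 340
turret 0.81 773 253 288 201 227
turret 0.66 288 292 306 299 322
turret 0.59 968 264 302 249 279
```

View pics/c1.png

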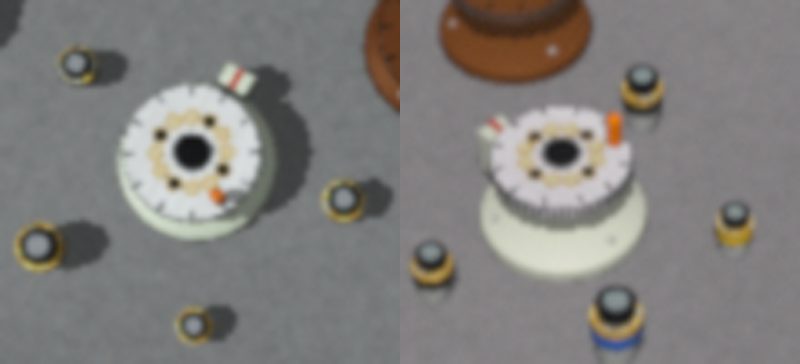

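The crop shows the cream stand with the silver disc, centred at about (278,222) in the top picture. The index post with the red line is at (290,202), and the orange pin is at (284,233) top and (299,251) side. The choice is right, so next I'll measure its pose accurately.

```bash
cat >> h.py <<'E'
from scipy.optimize import least_squares
def hub(c,u,v,r=9):
    im=manip.grab_frame(c); g=cv2.cvtColor(im,cv2.COLOR_BGR2GRAY).astype(float); Y,X=np.mgrid[:480,:640]
    w=np.clip(110-g,0,60)*(np.hypot(X-u,Y-v)<r)
    lab=w>0; n,L=cv2.connectedComponents(lab.astype(np.uint8)); w=w*(L==L[int(round(v)),int(round(u))])
    o=cv2.cvtColor(im,cv2.COLOR_BGR2HSV).astype(int); 
    s=((o[...,0]>=2)&(o[...,0]<=18))*np.clip(o[...,1]-110,0,100)*(np.hypot(X-u,Y-v)<24)*1.0
    return ((w*X).sum()/w.sum(),(w*Y).sum()/w.sum()),((s*X).sum()/s.sum(),(s*Y).sum()/s.sum()),(s>0).sum()
def pinfit():
    return {c:hub(c,*p) for c,p in {"top":(278,222),"side":(284,262)}.items()}
E
python3 - <<'E'
from h import *
r=pinfit()
for c in r:
    print(c,r[c],"hub",at_z(c,r[c][0],.066),"disc pin@",[at_z(c,r[c][1],z)[:2].round(4) for z in(.074,.086)])
h=np.mean([at_z(c,r[c][0],.066) for c in r],0)[:2]
print("C",h,"post",at_z("top",(289.9,201.7),.048)[:2]-at_z("top",r["top"][0],.066)[:2])
for c in r:
    C=at_z(c,r[c][0],.066)[:2]
    for z in(.074,.08,.086):
        d=at_z(c,r[c][1],z)[:2]-C; print(c,z,np.hypot(*d)*1e3,np.degrees(np.arctan2(d[1],d[0])))
print(manip.tcp_to_grasp, manip.state()["time"])
E
```

```text
top ((np.float64(277.5078021687384), np.float64(221.2626289341444)), (np.float64(284.3623762376238), np.float64(233.29108910891088)), np.int64(11)) hub [0.57833351 0.0525453  0.066     ] disc pin@ [array([0.5477, 0.0358]), array([0.5466, 0.0351])]
side ((np.float64(283.87709700948216), np.float64(261.40809628008753)), (np.float64(292.65105792577174), np.float64(250.6194935830732)), np.int64(51)) hub [0.58129305 0.05279969 0.066     ] disc pin@ [array([0.5673, 0.021 ]), array([0.5642, 0.0332])]
C [0.57981328 0.0526725 ] post [ 0.05043331 -0.03020489]
top 0.074 34.87387139223569 -151.35589268937792
top 0.08 35.545510559400924 -151.29296418592583
top 0.086 36.2171910141911 -151.23236974326701
side 0.074 34.74163235959154 -113.69753335607047
side 0.08 30.022228231349064 -121.09184297058779
side 0.086 25.97937986744693 -131.0019985822527
0.0187 1.2
```

Call:
{"method": "servo_tool", "body": {"steps": "-0.3 -0.2 0 -1; -0.9 -0.5 0 -2.2; -1.5 -0.9 0 -3.4; -2.1 -1.2 0 -4.6; -2.7 -1.6 0 -5.8; -3.3 -1.9 0 -7; -3.9 -2.3 0 -8.2; -4.5 -2.6 0 -9.4; -5.1 -3 0 -10.6; -5.7 -3.3 0 -11.8; -6.3 -3.7 0 -13; -6.9 -4 0 -14.2; -7.5 -4.4 0 -15.4; -8.1 -4.7 0 -16.6; -8.7 -5.1 0 -17.8; -9.3 -5.4 0 -19; -9.7 -5.7 0 -20.2; -10 -5.85 0 -21.4; -10.2 -5.95 0 -22.6; -10.29 -6 0 -23.6", "gripper": 0}}

```text
time: 3.2
eef_pos: [0.562, 0.012, 0.2309]
tool_rot: [180.0, -0.0, -60.5]
contact_force: [-0.1, 1.6, -0.3]
finger_gap: -0.001
```

Call:
{"method": "servo_tool", "body": {"steps": "0 0 0.4 0; 0 0 0.8 0; 0 0 1.2 0; 0 0 1.6 0; 0 0 2 0; 0 0 2.3 0; 0 0 2.4 0; 0 0 2.4 0"}}

```text
time: 4.0
eef_pos: [0.5608, 0.0132, 0.1105]
tool_rot: [179.9, 0.1, -60.7]
contact_force: [0.4, 0.1, -0.5]
finger_gap: 0.005
```

Run:
```python
from h import *
_,a=crop("top",225,180,110,100,4,"")
_,b=crop("side",240,220,110,100,4,"")
cv2.imwrite("pics/c2.png",cv2.resize(np.hstack([a,b]),(800,364)))
s=manip.state();print(s["joints"].round(1),s["eef_pos"],s["contact_force"])
print(proj("top",s["eef_pos"]),proj("side",s["eef_pos"]))
```

```text
[  -5.5    8.5   -1.7   79.7   -0.  -124.8] [0.56202191 0.0130815  0.11229848] [0.7231355  1.01294448 0.46469911]
[292.95828163 225.50729274] [295.27863467 236.80870377]
```

View pics/c2.png

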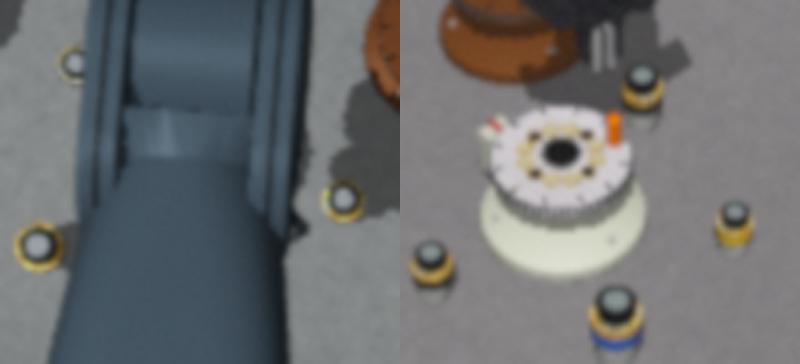

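The side crop shows the two shut fingertips above and behind the pin, which is at crop (614,127), on its counter-clockwise side. The arm blocks the top view. Descending beside the pin.

Call:
{"method": "servo_tool", "body": {"steps": "0 0 0.2 0; 0 0 0.4 0; 0 0 0.6 0; 0 0 0.74 0; 0 0 0.78 0; 0 0 0.78 0; 0 0 0.78 0"}}

```text
time: 4.8
eef_pos: [0.5616, 0.0131, 0.0726]
tool_rot: [-180.0, -0.0, -60.7]
contact_force: [0.2, -0.1, 1.1]
finger_gap: 0.001
```

Run:
```python
from h import *
s=manip.state();print(s["eef_pos"],s["contact_force"],s["tool_rot"])
# path in tool frame of commanded start pose: pin at phi, face contact d
C=np.array([.5795,.0526]); y0=np.radians(-60.8); p0=np.array([.5615,.0128])
ex=np.array([np.cos(y0),np.sin(y0)]); ey=np.array([np.sin(y0),-np.cos(y0)])
for k in range(0,125,5):
    f=np.radians(-151-k); P=C+.036*np.array([np.cos(f),np.sin(f)])-.016*np.array([np.sin(f),-np.cos(f)])
    d=P-p0; print(k,(d@ex/.05).round(2),(d@ey/.05).round(2),round(k/6,2))
_,b=crop("side",240,200,110,100,4,"");cv2.imwrite("pics/c3.png",b)
```

```text
[0.56161059 0.01313792 0.07255718] [ 0.16406846 -0.05434334  1.09337169] [-1.79978716e+02 -1.50116105e-02 -6.06765524e+01]
0 -0.2 0.02 0.0
5 -0.27 0.04 0.83
10 -0.33 0.06 1.67
15 -0.4 0.08 2.5
20 -0.47 0.08 3.33
25 -0.54 0.09 4.17
30 -0.6 0.08 5.0
35 -0.67 0.07 5.83
40 -0.74 0.05 6.67
45 -0.8 0.03 7.5
50 -0.87 0.0 8.33
55 -0.93 -0.03 9.17
60 -0.98 -0.07 10.0
65 -1.04 -0.11 10.83
70 -1.09 -0.16 11.67
75 -1.13 -0.21 12.5
80 -1.17 -0.26 13.33
85 -1.21 -0.32 14.17
90 -1.24 -0.39 15.0
95 -1.27 -0.45 15.83
100 -1.28 -0.52 16.67
105 -1.3 -0.58 17.5
110 -1.31 -0.65 18.33
115 -1.31 -0.72 19.17
120 -1.3 -0.79 20.0
```

View pics/c3.png

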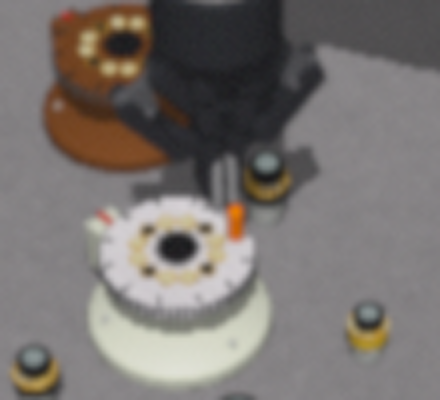

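The fingertips are behind the pin, which is at crop (236,220), with nothing touching. Pushing the first click slowly.

Call:
{"method": "servo_tool", "body": {"steps": "-0.1 0.01 0 0; -0.2 0.02 0 0; -0.22 0.03 0 0.3; -0.25 0.04 0 0.6; -0.27 0.04 0 0.8; -0.3 0.05 0 1.2; -0.33 0.06 0 1.7; -0.35 0.06 0 1.9; -0.37 0.07 0 2.2; -0.4 0.08 0 2.5; -0.42 0.08 0 2.8; -0.44 0.08 0 3; -0.47 0.08 0 3.3; -0.47 0.08 0 3.3; -0.47 0.08 0 3.3"}}

```text
time: 6.35
eef_pos: [0.5463, 0.032, 0.0723]
tool_rot: [180.0, 0.0, -80.4]
contact_force: [0.8, -0.5, -0.2]
finger_gap: -0.002
```

```bash
cat >> h.py <<'E'
def pinside(base=-151.):
    im=manip.grab_frame("side"); h=cv2.cvtColor(im,cv2.COLOR_BGR2HSV); m=((h[...,0]>=3)&(h[...,0]<=16)&(h[...,1]>170)&(h[...,2]>140))
    Y,X=np.mgrid[:480,:640]; m&=np.hypot(X-284,Y-262)<30; u=np.array([X[m].mean(),Y[m].mean()])
    C=np.array([.5813,.0528]); pr=lambda k:proj("side",[C[0]+.036*np.cos(np.radians(base-k)),C[1]+.036*np.sin(np.radians(base-k)),.075])
    print("orange",u,m.sum(),"nearest k",min(range(-15,150),key=lambda k:np.hypot(*(pr(k)-u))),[ (k,pr(k).round(1)) for k in range(0,151,30)])
E
python3 -c "
from h import *
pinside();s=manip.state();print(s['time'],s['eef_pos'],s['contact_force'],s['tool_rot'])"
```

```text
orange [298.625 260.125] 16 nearest k 25 [(0, array([298.5, 255.5])), (30, array([298.7, 261. ])), (60, array([294.9, 266.1])), (90, array([287.9, 269.2])), (120, array([279.8, 269.4])), (150, array([272.8, 266.7]))]
6.4 [0.546306   0.03191185 0.07228159] [ 0.50254061  0.12716467 -0.60883098] [ 1.79995109e+02  1.58952708e-02 -8.04273110e+01]
```

First click done: the pin reads about 30° and the force is near zero. Now the second.

Call:
{"method": "servo_tool", "body": {"steps": "-0.07 0.02 0 0.8; -0.13 0.04 0 1.7; -0.16 0.05 0 2.1; -0.2 0.06 0 2.5; -0.22 0.06 0 2.7; -0.24 0.06 0 2.9; -0.27 0.06 0 3.3; -0.29 0.06 0 3.6; -0.31 0.06 0 3.8; -0.34 0.07 0 4.2; -0.36 0.07 0 4.4; -0.38 0.06 0 4.7; -0.4 0.06 0 5; -0.4 0.06 0 5; -0.4 0.06 0 5"}}

```text
time: 7.9
eef_pos: [0.54, 0.0513, 0.0723]
tool_rot: [180.0, 0.0, -110.4]
contact_force: [0.3, -0.6, 0.6]
finger_gap: 0.001
```

```bash
python3 -c "
from h import *
pinside();s=manip.state();print(s['time'],s['eef_pos'],s['contact_force'],s['tool_rot'],s['joints'].round(1))"
```

```text
orange [294.9  264.95] 20 nearest k 57 [(0, array([298.5, 255.5])), (30, array([298.7, 261. ])), (60, array([294.9, 266.1])), (90, array([287.9, 269.2])), (120, array([279.8, 269.4])), (150, array([272.8, 266.7]))]
7.95 [0.54002442 0.05123362 0.07227925] [-0.83891437  0.43770647 -0.10641227] [ 1.79979133e+02  2.42383370e-02 -1.10426027e+02] [ -1.7   6.8  -8.2  75.    0.  -71.3]
```

Second click done (about 60°). Third.

Call:
{"method": "servo_tool", "body": {"steps": "-0.07 0.02 0 0.8; -0.13 0.04 0 1.7; -0.16 0.05 0 2.1; -0.2 0.06 0 2.5; -0.22 0.06 0 2.7; -0.24 0.06 0 2.9; -0.27 0.06 0 3.3; -0.29 0.06 0 3.6; -0.31 0.06 0 3.8; -0.34 0.07 0 4.2; -0.36 0.07 0 4.4; -0.38 0.06 0 4.7; -0.4 0.06 0 5; -0.4 0.06 0 5; -0.4 0.06 0 5"}}

```text
time: 9.45
eef_pos: [0.5444, 0.0711, 0.0723]
tool_rot: [180.0, 0.0, -140.4]
contact_force: [-0.2, -0.4, 0.5]
finger_gap: 0.003
```

```bash
python3 -c "
from h import *
pinside();s=manip.state();print(s['time'],s['eef_pos'],s['contact_force'],s['tool_rot'],s['joints'].round(1))"
```

```text
orange [288.08695652 268.43478261] 23 nearest k 89 [(0, array([298.5, 255.5])), (30, array([298.7, 261. ])), (60, array([294.9, 266.1])), (90, array([287.9, 269.2])), (120, array([279.8, 269.4])), (150, array([272.8, 266.7]))]
9.5 [0.54438719 0.07098165 0.07234185] [-0.12636882  0.19140426  0.17727787] [ 1.79984813e+02  2.42822251e-02 -1.40428920e+02] [  0.4   7.7  -7.2  75.1   0.  -39.2]
```

Third click done (about 90°). Fourth, the same stroke.

Call:
{"method": "servo_tool", "body": {"steps": "-0.07 0.02 0 0.8; -0.13 0.04 0 1.7; -0.16 0.05 0 2.1; -0.2 0.06 0 2.5; -0.22 0.06 0 2.7; -0.24 0.06 0 2.9; -0.27 0.06 0 3.3; -0.29 0.06 0 3.6; -0.31 0.06 0 3.8; -0.34 0.07 0 4.2; -0.36 0.07 0 4.4; -0.38 0.06 0 4.7; -0.4 0.06 0 5; -0.4 0.06 0 5; -0.4 0.06 0 5"}}

```text
time: 11.0
eef_pos: [0.5581, 0.086, 0.0724]
tool_rot: [180.0, 0.0, -170.4]
contact_force: [-0.5, 0.4, -0.2]
finger_gap: 0.001
```

```bash
python3 -c "
from h import *
pinside();s=manip.state();print(s['time'],s['eef_pos'],s['contact_force'],s['tool_rot'],s['joints'].round(1))"
```

```text
orange [280.13636364 268.59090909] 22 nearest k 119 [(0, array([298.5, 255.5])), (30, array([298.7, 261. ])), (60, array([294.9, 266.1])), (90, array([287.9, 269.2])), (120, array([279.8, 269.4])), (150, array([272.8, 266.7]))]
11.05 [0.55805169 0.08594647 0.07236108] [-0.46159094  0.42328254  0.44114594] [ 1.79982234e+02  2.92756789e-02 -1.70433249e+02] [ 1.9 10.  -4.7 75.4  0.  -7.6]
```

Fourth click done (about 119–120°, no force). Backing off, lifting, and retreating.

Call:
{"method": "servo_tool", "body": {"steps": "0.1 0 0 0; 0.2 0 0 0; 0.2 0 -0.4 0; 0.2 0 -1 0; 0.2 0 -1.8 0; 0.2 0 -2.6 0; 0.4 0 -3.2 0; 0.9 0 -3.4 0; 1.5 0 -3.4 0; 2.1 0 -3.4 0; 2.7 0 -3.4 0; 3.3 0 -3.4 0; 3.7 0 -3.4 0; 4 0 -3.4 0; 4 0 -3.4 0; 4 0 -3.4 0"}}

```text
time: 12.65
eef_pos: [0.3608, 0.0527, 0.2424]
tool_rot: [-180.0, 0.1, -170.5]
contact_force: [1.4, -0.7, -0.6]
finger_gap: -0.003
```

Run:
```python
from h import *
pinside()
im,a=crop("top",225,180,110,100,4,"")
_,b=crop("side",240,220,110,100,4,"")
cv2.imwrite("pics/c4.png",cv2.resize(np.hstack([a,b]),(800,364)))
r=hub("top",277.5,221.3); d=at_z("top",r[1],.083)[:2]-at_z("top",r[0],.066)[:2]; print(r,np.hypot(*d),np.degrees(np.arctan2(d[1],d[0])),"want",-151-120+360)
s=manip.state();print(s['time'],s['eef_pos'],s['contact_force'])
for q in("objective_a","eyepiece","cleaner"): print(q,[(d["confidence"],d["location"]) for d in manip.recognise("top",q)])
```

```text
orange [280.13636364 268.59090909] 22 nearest k 119 [(0, array([298.5, 255.5])), (30, array([298.7, 261. ])), (60, array([294.9, 266.1])), (90, array([287.9, 269.2])), (120, array([279.8, 269.4])), (150, array([272.8, 266.7]))]
((np.float64(277.5297923968725), np.float64(221.23995686168777)), (np.float64(262.0545073375262), np.float64(221.0020964360587)), np.int64(10)) 0.03598001284687579 91.07829998501103 want 89
12.85 [0.36104363 0.05272616 0.24209586] [0.00537275 0.40948981 0.03143331]
objective_a [(0.49, [248.1, 196.1]), (0.49, [279.8, 269.0]), (0.46, [319.7, 234.7]), (0.45, [236.3, 252.5]), (0.34, [281.3, 223.2])]
eyepiece [(0.58, [123.1, 280.0])]
cleaner [(0.65, [477.8, 202.3])]
```

View pics/c4.png

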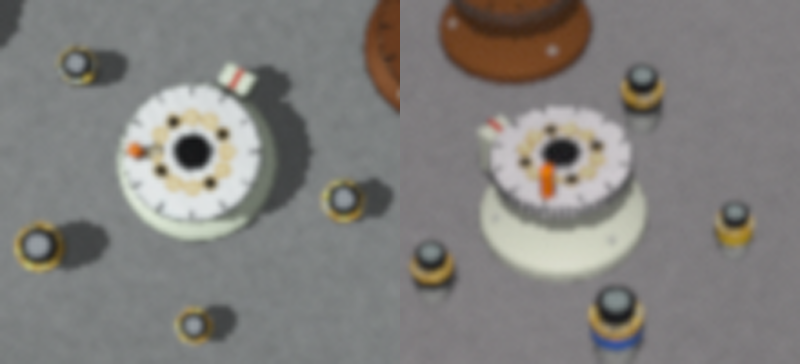

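The pin now stands at crop (134,150) in the top view, which is 91° against the 89° expected. All four objectives are where they were and the hand is clear. Handing in.

```bash
python3 -c "
from cell import manip
print(manip.hand_in(), manip.state()['time'])"
```

```text
the job is handed in; nothing more can be done
the job is handed in; nothing more can be done
```

I turned the silver turret on the cream stand clockwise by four clicks and handed the job in at about 13 s. I pushed its orange pin with the shut fingertips, one slow stroke per click. The force near zero after each stroke showed the disc had snapped on ahead of the finger.

- **Turret position:** after I backed off, the side camera put the pin at about 119° of travel. The top camera put it at 91° in world angle, against 89° expected for exactly four clicks. That 2° difference is within measuring error and well under half a click.
- **Surroundings:** in the last crops the four objectives stood where they were. The eyepiece and cleaner were detected where they had been at the start. I did not recheck the screwdriver, but the hand never went near it.
- **Hand:** it finished clear, about 20 cm back from the turret and 24 cm up. The contact force read about zero.

No check failed. During the pushes the arm blocked the top view, so I counted the clicks from the side camera and confirmed with both cameras at the end.

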